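Slide the sample board home in the lamp display rack

ROBOT

A 6-joint arm with a two-finger parallel gripper is mounted at the origin on the work surface. World frame = base frame: x ahead of the robot, y to its left, z up, the work surface at z = 0. Lengths are in mm, angles in degrees, forces in N, time in s.
With the tool pointing down it reaches from about 300 to 850 mm from the base axis. Payload 4.2 kg.
Tool frame: the origin (TCP) lies midway between the tips of the shut fingers; the grasp point (between the pads) lies 19 mm behind it; z points along the fingers, x is the direction in which the jaws open and shut, and the axes are right-handed (so a half turn about z gives the same grasp; the last joint's range is limited). The gripper opens to 91 mm and grips with 3 to 60 N. Pads are 32 mm wide; open, the fingers measure 118 mm over their backs; the gripper's body (76 mm by 178 mm) begins 60 mm behind the grasp point.
Start: joints at [-65.145, 18.312, 89.639, -0, 72.044, -1.146], TCP at [252.076, -516.818, 213.976] pointing down, gripper open.
Joint ranges: [-177.97, 177.97], [-48.28, 115.42], [12.27, 149.76], [-77.06, 257.06], [2.81, 150.46], [-146.56, 146.56]. Speed limits (degrees/s): [147.25, 147.25, 180, 180, 180, 180].

INTERFACE

Orientations are given as [roll, pitch, yaw] about the fixed x, y, z axes, in that order (R = Rz(yaw) Ry(pitch) Rx(roll)).
In Python, from workcell import env gives the robot as it stands. The module is installed in compiled form; this text tells all that it offers.
- The arm moves only by the tool drive_tool, never from a script. Its argument "series" is a list of rows, each a list of 3 entries, a list of its own where there are three numbers: the closure, from 0 (fully open) to 1 (shut), then the shift along the tool's x, y, z in mm, then the turn, a rotation vector about the tool's x, y, z in rad. In form: [[gripper, [dx, dy, dz], [rx, ry, rz]], ...]. A call has exactly 5 rows; each row is the pose to reach, as a shift and turn from the pose commanded when the call began, along the tool's axes at that moment; what a row does not reach only later rows make up. A row lasts 1/10 s, in which the tool goes at most 50 mm and 8.59 degrees, less where a joint would pass 70% of its speed; a pose out of reach is approached as far as the arm can. A call with a gripper value outside its range is refused whole. The fingers move at their own pace and stop on an object; "squeeze" is the grip in N (left out, the last holds). Time passes only in rows, so rows that repeat a pose let the fingers close, or fill a call up. It gives the time, the measured TCP pose, the force and the opening at its end, in the units of the state.
- env.state(): the state, without advancing time (a new reading comes with each control period).
- env.grab_frame(name): name is "side" or "top" or "wrist"; returns a dict with "image" (400x640x3 uint8, red, green, blue), "K" (3x3 intrinsics, pixels), "origin" and "orientation" of the camera in the world. Camera axes: x right, y down, z forward; pixel columns grow to the right and rows downward; lengths in mm; the calibration is good to about 2 mm. The wrist camera is an equidistant fisheye: a pixel r from the principal point sees the ray r / f radians off the axis. A picture is of the moment at which its call begins. There is no depth.
- env.job_done(): hands the job in, once; it reports no verdict.
The state is a dict: "time_s": time; "qpos": joint angles; "qvel": joint speeds; "effort": joint torques, N m; "ee_pos": TCP position; "ee_rot": TCP orientation; "force": force on the tool from outside, world axes, zero at the start; "torque": the same for the moment, N m; "gripper_width": finger opening in mm.
Only numpy, scipy, OpenCV 4.12 (cv2) and the standard library are available. Lean on these libraries where they do the work, as an engineer would, in place of code of your own. Each camera call takes 0.05 s, during which the arm holds its last target.

TASK

On the two-lane display rack, push the sample board that carries the white opal lamp along its rails, away from the robot, with a fingertip until it drops into its locating notches and sits down level, then back off clear. Only slide it: never lift it off the rails or tip it, push gently and stop when it is home instead of forcing it on, and leave the other lamp board and everything else on the desk where they are.

Things in the scene. Friction and masses are not known exactly. Their poses are not given: they have to be found in the camera images.
- board_opal: Loose plywood board with the WHITE opal lamp, in either lane, 70-130 short of its seat. 100 long (x, +x towards the notches) x 110 wide x 15 thick, about 0.45 kg. Origin: mid-board, at the bottoms of its 8-high feet; board spans z 8-23, lamp (78 dia, centred) up to z 58. Origin 30 above the desk on the rails, 24 when home. Near edge (x -50): plain upright face to push, 2-6 N.
- rack: Fixed black rack, 340 long x 266 wide. Origin on the desk, mid-width; +x along the slide, away from the robot, y left, z up. Two open-topped lanes 114 wide, centres y +63 and -63, between guide walls 46 high; aluminium rail tops 30 above the desk. Lanes are open at the near end (x -130) and end at a solid block 46 high (x 150-210). Lengths in mm.
- seat_left (a point): Where a board's origin lies when home in the left lane: rack x 70, y 63, 24 above the desk. The rails' notches, yellow-bottomed, are 6 deep and 17 long for 12-long feet (2.5 play each way). All four feet drop at once (front and rear ones run on separate strips); then the far notch walls stop the board and the push force jumps. Beyond, the rails go on 30 at full height.
- seat_right (a point): The same in the right lane: rack x 70, y -63, 24 above the desk. The thin notch walls of either lane should not take a push of more than 60 N (a slow push that stops on contact gives under 25 N).
- board_brass: Bystander: the same kind of board with a BRASS dome lamp, in the other lane of the rack, on the rails. Same size and origin as board_opal.
- spot_bulb: Bystander: white reflector bulb, 50 diameter x 55 high, loose on top of the end block at the far end of the rack; origin under its foot.
- carton: Bystander: cardboard bulb carton 60 x 60 x 100 high, left of the rack; origin under its foot.
- screwdriver: Bystander: orange-handled screwdriver lying on the desk, right of and nearer than the rack; origin at its underside.
- screw_jar: Bystander: glass jar with steel cap, 60 diameter x 75 high, right of the rack; origin under its foot.
- brass_shade: Bystander: small brass bowl-shaped lamp shade, mouth up, 120 diameter x 50 high, left of the rack; origin under its foot.
- calculator: Bystander: black desk calculator 130 x 80 x 14 lying flat, left of and beyond the carton; origin at its underside.
- pen_cup: Bystander: dark steel pen cup, 70 diameter x 90 high, right of the rack, beyond the jar; origin under its foot.
Things that resemble listed ones, but are neither listed nor needed, are in the scene too. Leave any green look-alike of the board_opal alone.

How it is judged (in metres and radians):
At the end, for the whole second after the job is handed in: The opal-lamp board's origin is within 6 mm (horizontally) of its lane's seat point and no more than 2.5 mm above it (riding on the rails it is 6 mm above), level to 0.03 rad and at rest (((horizontal distance between board_opal and seat_left below 0.006 m and z of board_opal in the frame of seat_left between -0.004 and 0.0025 m) or (horizontal distance between board_opal and seat_right below 0.006 m and z of board_opal in the frame of seat_right between -0.004 and 0.0025 m)) and angle between board_opal's own z axis and vertical below 0.03 rad and linear speed of board_opal below 0.02 m/s); the robot touches nothing.
It fails at once if the opal-lamp board is lifted more than 10 mm off the rails or tipped by more than 0.2 rad (height (world z) of board_opal above 0.04 m or angle between board_opal's own z axis and vertical above 0.2 rad).
It fails at once if the opal-lamp board is forced: the fingers push on it with over 60 N (contact force between the fingers and board_opal above 60 N).
It fails at once if the opal-lamp board is shoved more than 10 mm past its notches ((x of board_opal in the frame of seat_left above 0.01 m and horizontal distance between board_opal and seat_left below 0.06 m) or (x of board_opal in the frame of seat_right above 0.01 m and horizontal distance between board_opal and seat_right below 0.06 m)).
It fails at once if the brass-lamp board is moved by more than 8 mm (distance of board_brass from where it was at the start of the episode above 0.008 m).
It fails at once if another thing on the desk or rack is moved by more than 15 mm (distance of any of spot_bulb, carton, screwdriver, screw_jar, brass_shade, calculator, pen_cup from where it was at the start of the episode above 0.015 m).
It also fails if it takes over 34 s, if anything falls off the work surface, if the arm or the gripper's body presses on something with over 40 N, if the wrist force passes 120 N, or if a joint passes its speed limit or range.

## Working session

There is one attempt and no reset: what is moved stays moved. The work goes in short steps, Python scripts to look and compute and a tool call to move; the robot and the scene stay as the last step left them, time stands still between calls to the robot, and variables do not carry over. Pictures are saved under pics/ and viewed, and the job is handed in when it is done.

Besides the shell and the picture viewer there is one more tool, called as name([rows], argument=value, ...), one row to a line, values as JSON. drive_tool: Moves the arm, as the interface text tells. Its arguments: {"type":"object","properties":{"series":{"type":"array","items":{"type":"array"}},"squeeze":{"type":"number"}},"required":["series"]}

```bash
mkdir -p pics; python3 - <<'E'
from workcell import env
import cv2
s=env.state(); print(s)
for n in("side","top","wrist"):
    f=env.grab_frame(n); print(n,f["K"],f["origin"],f["orientation"])
    cv2.imwrite(f"pics/{n}0.png",f["image"][:,:,::-1])
E
```

```text
{'time_s': 0.0, 'qpos': array([-6.51447708e+01,  1.83521985e+01,  8.97064790e+01, -1.48576078e-03,
        7.20436062e+01, -1.14446150e+00]), 'qvel': array([-0.02398214, -0.05997027,  0.03898023,  0.0665823 ,  0.06351353,
       -0.04350611]), 'effort': array([-3.37453501e-03, -4.12476110e+01, -2.31981432e+01,  7.26440549e-02,
        4.55460779e-02, -1.14132763e-04]), 'ee_pos': array([ 251.85462859, -516.34642265,  213.11420033]), 'ee_rot': array([-1.79999369e+02,  1.02291450e-01, -6.39998494e+01]), 'force': array([0.00798198, 1.64978122, 0.61848578]), 'torque': array([ 0.00651703,  0.0214334 , -0.02888357]), 'gripper_width': 91.23696954850965}
side [[514.99254011   0.         308.87798562]
 [  0.         514.99254011 197.08228295]
 [  0.           0.           1.        ]] [ -6.86002208 907.50169879 825.04962813] [-125.72774738    0.20861482 -147.35549699]
top [[373.60887671   0.         328.35259609]
 [  0.         373.60887671 193.47844108]
 [  0.           0.           1.        ]] [ 392.81050009   12.15457675 1074.46750769] [-171.3130962     0.65844225  -90.35152145]
wrist [[309.70691629   0.         319.64742081]
 [  0.         309.70691629 200.66604196]
 [  0.           0.           1.        ]] [ 316.01396061 -485.28458551  383.24754974] [ 1.65244288e+02  1.15890822e-01 -6.40118834e+01]
```

View pics/top0.png

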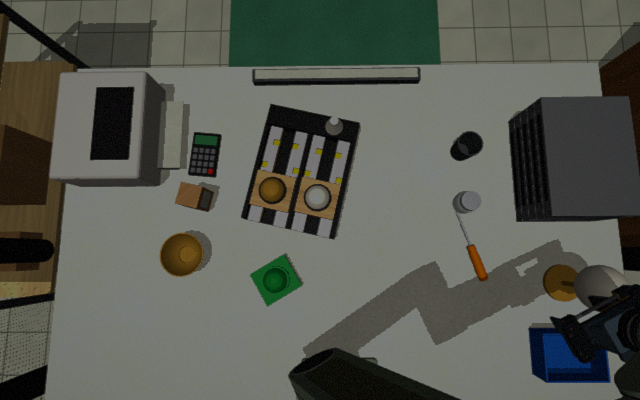

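View pics/side0.png

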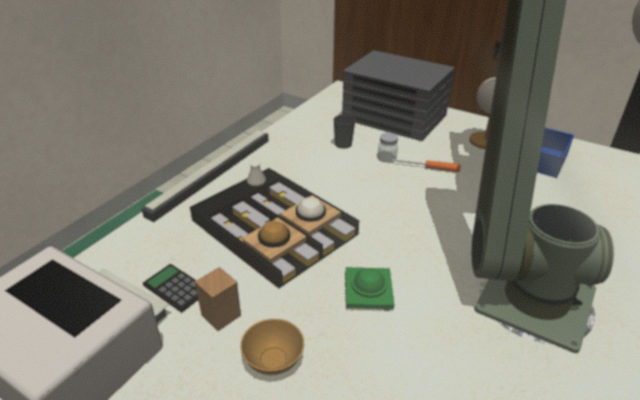

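The opal board is in the right lane, at about (317,197) in the top view. Brass is in the left lane at (271,189). The green look-alike is at (276,278). Next I'll enlarge the rack.

```bash
python3 - <<'E'
import cv2
i=cv2.imread("pics/top0.png"); c=i[95:245,230:370]
cv2.imwrite("pics/top0c.png",cv2.resize(c,None,fx=4,fy=4,interpolation=cv2.INTER_CUBIC))
i=cv2.imread("pics/side0.png"); c=i[155:285,185:365]
cv2.imwrite("pics/side0c.png",cv2.resize(c,None,fx=4,fy=4,interpolation=cv2.INTER_CUBIC))
E
```

```text
(no output)
```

View pics/top0c.png

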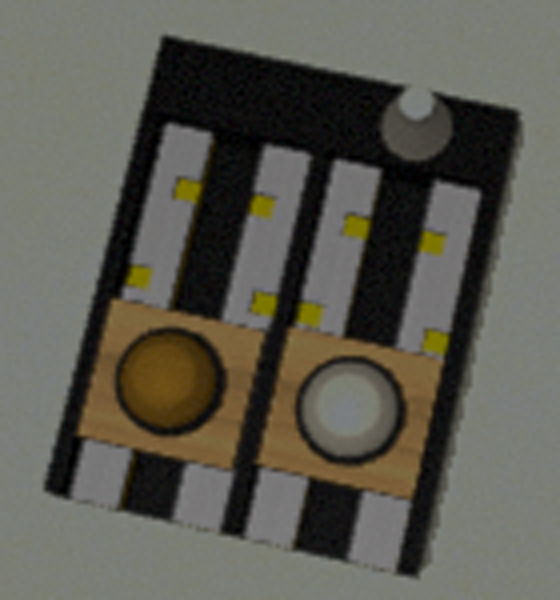

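View pics/side0c.png

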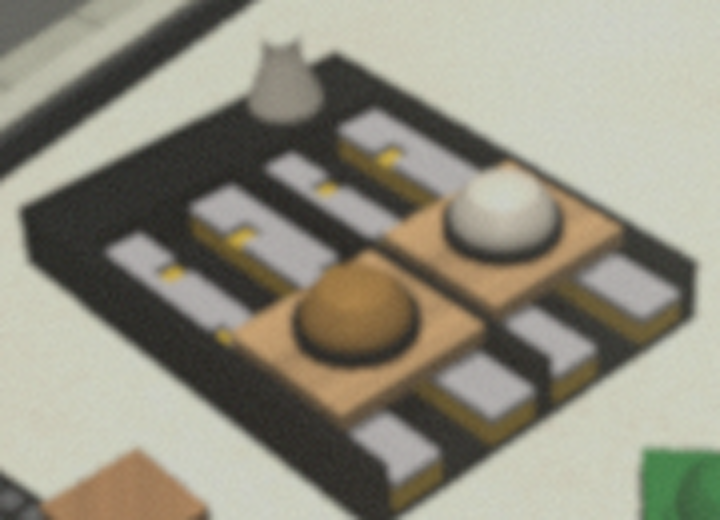

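```bash
cat > h.py <<'E'
import numpy as np
from scipy.spatial.transform import Rotation as R
from scipy.optimize import least_squares
T=dict(K=np.array([[373.60887671,0,328.35259609],[0,373.60887671,193.47844108],[0,0,1]]),o=np.array([392.81050009,12.15457675,1074.46750769]),r=R.from_euler('xyz',[-171.3130962,.65844225,-90.35152145],degrees=True).as_matrix())
S=dict(K=np.array([[514.99254011,0,308.87798562],[0,514.99254011,197.08228295],[0,0,1]]),o=np.array([-6.86002208,907.50169879,825.04962813]),r=R.from_euler('xyz',[-125.72774738,.20861482,-147.35549699],degrees=True).as_matrix())
def proj(c,P):
    q=(np.atleast_2d(P)-c['o'])@c['r']; q=q@c['K'].T; return q[:,:2]/q[:,2:]
def ray(c,uv,z):
    d=c['r']@np.linalg.inv(c['K'])@np.array([*uv,1.]); return c['o']+d*(z-c['o'][2])/d[2]
def tc(u,v): return (u/4+230-.4,v/4+95-.4)
def sc(u,v): return (u/4+185-.4,v/4+155-.4)
def r2w(p,P):
    c,s=np.cos(p[2]),np.sin(p[2]); P=np.atleast_2d(P)
    return np.c_[p[0]+c*P[:,0]-s*P[:,1],p[1]+s*P[:,0]+c*P[:,1],P[:,2]]
E
python3 - <<'E'
from h import *
obs=[(T,tc(162,37),(210,133,46)),(T,tc(520,110),(210,-133,46)),(T,tc(45,492),(-130,133,46)),(T,tc(420,577),(-130,-133,46)),
(S,sc(22,208),(210,133,46)),(S,sc(335,53),(210,-133,46)),(S,sc(695,263),(-130,-133,46))]
bo=[(T,tc(290,328),(50,55)),(T,tc(440,357),(50,-55)),(T,tc(256,465),(-50,55)),(T,tc(412,497),(-50,-55)),
(S,sc(385,238),(50,55)),(S,sc(510,162),(50,-55)),(S,sc(622,232),(-50,-55)),(S,sc(497,312),(-50,55))]
def f(p):
    e=[proj(c,r2w(p,P))[0]-uv for c,uv,P in obs]
    e+=[proj(c,r2w(p,(p[3]+a,p[4]+b,53)))[0]-uv for c,uv,(a,b) in bo]
    return np.ravel(e)
s=least_squares(f,[500,50,-.2,-20,-63])
p=s.x;print(p,np.degrees(p[2]));print(s.fun.reshape(-1,2).round(2))
for q in [(p[3]-50,-63,45),(20,-63,45),(-130,-63,45),(70,-63,24)]: print(q,r2w(p,q).round(1))
for n,c in(('T',T),):
  for uv,z in((tc(417,105),60),): pass
E
```

```text
[ 5.80816223e+02  1.08887379e+02 -2.23560861e-01 -3.10382035e+01
 -6.10368479e+01] -12.809093804727468
[[-0.65 -0.36]
 [-0.16  0.05]
 [-0.73  0.34]
 [-0.48 -0.05]
 [-0.96 -0.58]
 [ 0.29 -1.51]
 [ 1.59 -1.21]
 [-1.06 -0.29]
 [ 0.01  0.77]
 [-0.8   0.35]
 [-0.71  0.93]
 [-0.48 -1.26]
 [-0.07 -0.52]
 [ 0.45 -1.39]
 [-0.01 -1.39]]
(np.float64(-81.03820349032905), -63, 45) [[487.8  65.4  45. ]]
(20, -63, 45) [[586.4  43.   45. ]]
(-130, -63, 45) [[440.1  76.3  45. ]]
(70, -63, 24) [[635.1  31.9  24. ]]
```

View pics/wrist0.png

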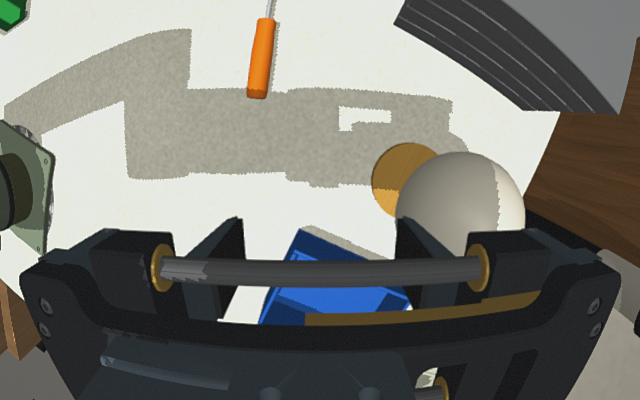

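```bash
python3 - <<'E'
from h import *
for uv in((558,283),(603,283),(600,320)):
  print(uv,[ray(T,uv,z).round(0)[:2] for z in(0,100,200,300)])
for uv in((490,95),(480,137),(490,60)): print(uv,[ray(S,uv,z).round(0)[:2] for z in(0,100,200,300)])
E
```

```text
(558, 283) [array([ 300., -615.]), array([ 308., -557.]), array([ 317., -498.]), array([ 326., -440.])]
(603, 283) [array([ 299., -740.]), array([ 308., -670.]), array([ 316., -600.]), array([ 325., -530.])]
(600, 320) [array([ 200., -720.]), array([ 218., -652.]), array([ 236., -584.]), array([ 254., -515.])]
(490, 95) [array([ 393., -979.]), array([ 344., -750.]), array([ 296., -521.]), array([ 247., -293.])]
(480, 137) [array([ 323., -639.]), array([ 283., -451.]), array([ 243., -264.]), array([203., -77.])]
(490, 60) [array([  500., -1335.]), array([  439., -1063.]), array([ 377., -792.]), array([ 316., -520.])]
```

The wrist view shows the globe lamp at about (460,195), close to the right finger. So I'll move away from it first, shutting the fingers on the way.

drive_tool([
  [1,[-35,-33,0],[0,0,0]],
  [1,[-70,-66,0],[0,0,0]],
  [1,[-105,-99,0],[0,0,0]],
  [1,[-140,-132,0],[0,0,-0.13]],
  [1,[-175,-165,0],[0,0,-0.27]],
], squeeze=20)

```text
time_s: 0.65
ee_pos: [323.7, -285.3, 213.8]
ee_rot: [-180.0, 0.0, -48.3]
force: [2.1, -0.7, -0.1]
gripper_width: 53.9
```

```bash
cat >> h.py <<'E'
RK=np.array([580.8,108.9,-.22356])
def tool(fr,to,yaw):
    y=np.radians(yaw); d=np.array(to)-np.array(fr); c,s=np.cos(y),np.sin(y)
    return np.array([d[0]*c+d[1]*s,d[0]*s-d[1]*c,-d[2]])
E
python3 - <<'E'
from h import *
from workcell import env
s=env.state();print(s['time_s'],s['ee_pos'],s['ee_rot'],s['gripper_width'])
t=r2w(RK,(-125,-63,150))[0];print(t,tool(s['ee_pos'],t,s['ee_rot'][2]),np.radians(s['ee_rot'][2]-77.2))
E
```

```text
0.65 [ 323.6934004  -285.29041533  213.77749889] [-1.79986196e+02  5.05014187e-03 -4.82595011e+01] 53.89802506287205
[444.94345087  75.1805982  150.        ] [-188.2486737  -330.45932153   63.77749889] -2.1896813721240567
```

drive_tool([
  [1,[-22,-39,0],[0,0,-0.148]],
  [1,[-44,-78,0],[0,0,-0.296]],
  [1,[-66,-117,0],[0,0,-0.444]],
  [1,[-88,-156,0],[0,0,-0.592]],
  [1,[-110,-195,0],[0,0,-0.74]],
])

```text
time_s: 1.15
ee_pos: [397.0, -73.8, 214.0]
ee_rot: [180.0, -0.0, -5.8]
force: [0.4, -0.7, -0.9]
gripper_width: 14.0
```

```bash
python3 - <<'E'
from h import *
from workcell import env
s=env.state();print(s['time_s'],s['ee_pos'],s['ee_rot'],s['gripper_width'])
t=r2w(RK,(-125,-63,150))[0];print(t,tool(s['ee_pos'],t,s['ee_rot'][2]),np.radians(s['ee_rot'][2]-77.2))
E
```

```text
1.15 [397.02145858 -73.84331826 213.97839067] [ 1.79989850e+02 -2.17950401e-02 -5.78728171e+00] 13.952547680627518
[444.94345087  75.1805982  150.        ] [  32.65084505 -153.0965948    63.97839067] -1.448401303114469
```

drive_tool([
  [1,[7,-31,0],[0,0,-0.145]],
  [1,[13,-62,0],[0,0,-0.29]],
  [1,[20,-93,20],[0,0,-0.435]],
  [1,[26,-124,40],[0,0,-0.58]],
  [1,[32,-153,60],[0,0,-0.725]],
])

```text
time_s: 1.65
ee_pos: [445.3, 74.5, 153.3]
ee_rot: [180.0, -0.0, 35.8]
force: [1.0, -0.7, -0.9]
gripper_width: 0.5
```

```bash
python3 - <<'E'
from h import *
from workcell import env
s=env.state();print(s['time_s'],s['ee_pos'],s['ee_rot'],s['gripper_width'])
t=r2w(RK,(-125,-63,150))[0];print(t,tool(s['ee_pos'],t,s['ee_rot'][2]),np.radians(s['ee_rot'][2]-77.2))
E
```

```text
1.65 [445.25358921  74.54002518 153.25542414] [ 1.79982186e+02 -2.29135448e-02  3.57828879e+01] 0.4714527417374682
[444.94345087  75.1805982  150.        ] [ 0.12295676 -0.70100016  3.25542414] -0.7228649728070705
```

drive_tool([
  [1,[0,0,0],[0,0,-0.145]],
  [1,[0,0,0],[0,0,-0.29]],
  [1,[0,0,10],[0,0,-0.434]],
  [1,[0,0,20],[0,0,-0.579]],
  [1,[0,0,30],[0,0,-0.723]],
])

```text
time_s: 2.15
ee_pos: [444.9, 73.1, 123.5]
ee_rot: [-180.0, 0.0, 77.2]
force: [-0.5, -0.7, -0.4]
gripper_width: 0.4
```

```bash
python3 - <<'E'
from h import *
from workcell import env
import cv2
s=env.state();print(s['time_s'],s['ee_pos'],s['ee_rot'],s['force'])
for n in("side","top","wrist"):
    f=env.grab_frame(n); cv2.imwrite(f"pics/{n}1.png",f["image"][:,:,::-1]); 
    if n=='wrist':print(f['origin'],f['orientation'])
i=cv2.imread("pics/side1.png"); c=i[155:285,185:365]
cv2.imwrite("pics/side1c.png",cv2.resize(c,None,fx=4,fy=4,interpolation=cv2.INTER_CUBIC))
E
```

```text
2.15 [444.92106131  73.11635092 123.45985364] [-1.79991320e+02  9.57452752e-03  7.71865002e+01] [-0.46281427 -0.67869404 -0.35620777]
[374.24288388  89.28634624 292.96399082] [1.65413346e+02 4.57729420e-02 7.68074117e+01]
```

View pics/wrist1.png

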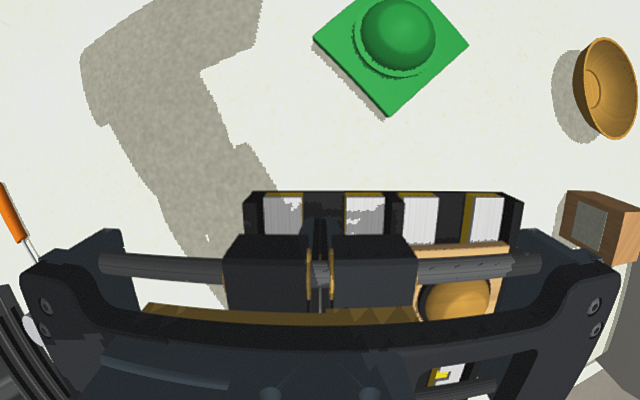

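View pics/side1c.png

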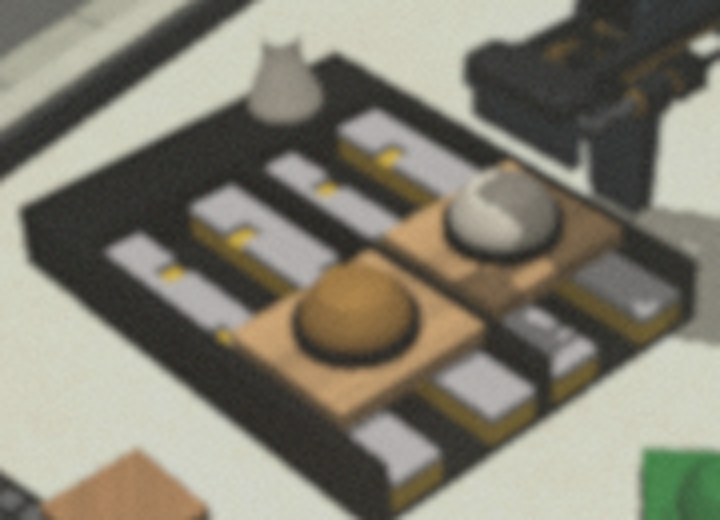

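The fingers are over the open near end of the right lane, centred between its two rails. Going down in front of the opal board.

drive_tool([
  [1,[0,0,20],[0,0,0]],
  [1,[0,0,40],[0,0,0]],
  [1,[0,0,60],[0,0,0]],
  [1,[0,0,76],[0,0,0]],
  [1,[0,0,82],[0,0,0]],
])

```text
time_s: 2.8
ee_pos: [444.6, 73.0, 41.1]
ee_rot: [-179.9, 0.0, 76.7]
force: [-0.4, 0.4, -0.1]
gripper_width: 0.4
```

```bash
python3 - <<'E'
from h import *
from workcell import env
import cv2
s=env.state();print(s['time_s'],s['ee_pos'],s['ee_rot'],s['force'])
i=env.grab_frame("side")["image"][:,:,::-1]; c=i[155:285,185:365]
cv2.imwrite("pics/side2c.png",cv2.resize(c,None,fx=4,fy=4,interpolation=cv2.INTER_CUBIC))
E
```

```text
2.8 [444.56341919  72.96006591  41.14156959] [-1.79907221e+02  3.91746633e-02  7.66834629e+01] [-0.3953621   0.37074575 -0.05807084]
```

View pics/side2c.png

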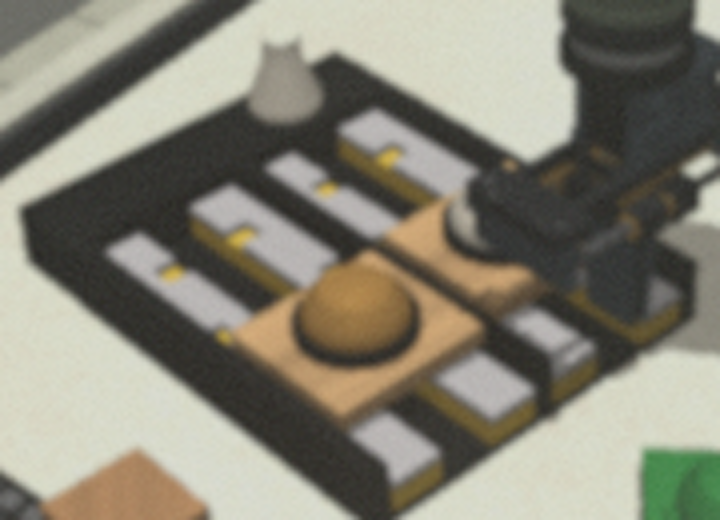

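drive_tool([
  [1,[0,4,0],[0,0,0]],
  [1,[0,8,0],[0,0,0]],
  [1,[0,12,0],[0,0,0]],
  [1,[0,16,0],[0,0,0]],
  [1,[0,20,0],[0,0,0]],
])

```text
time_s: 3.35
ee_pos: [465.2, 68.4, 42.3]
ee_rot: [179.9, -0.0, 76.8]
force: [0.3, -0.0, 0.5]
gripper_width: 0.5
```

drive_tool([
  [1,[0,2,0],[0,0,0]],
  [1,[0,4,0],[0,0,0]],
  [1,[0,6,0],[0,0,0]],
  [1,[0,8,0],[0,0,0]],
  [1,[0,10,0],[0,0,0]],
])

```text
time_s: 3.85
ee_pos: [471.9, 66.3, 41.7]
ee_rot: [-179.7, 0.1, 76.8]
force: [-4.8, 1.1, 5.0]
gripper_width: 0.5
```

drive_tool([
  [1,[0,3,0],[0,0,0]],
  [1,[0,6,0],[0,0,0]],
  [1,[0,9,0],[0,0,0]],
  [1,[0,12,0],[0,0,0]],
  [1,[0,15,0],[0,0,0]],
])

```text
time_s: 4.35
ee_pos: [486.5, 62.9, 41.6]
ee_rot: [-179.7, 0.1, 76.8]
force: [-5.2, 1.7, 4.8]
gripper_width: 0.4
```

```bash
python3 - <<'E'
from h import *
from workcell import env
import cv2
s=env.state();print(s['time_s'],s['ee_pos'],s['ee_rot'],s['force'],s['torque'])
i=env.grab_frame("side")["image"][:,:,::-1]; c=i[155:285,185:365]
cv2.imwrite("pics/side3c.png",cv2.resize(c,None,fx=4,fy=4,interpolation=cv2.INTER_CUBIC))
i=env.grab_frame("top")["image"][:,:,::-1]; c=i[95:245,230:370]
cv2.imwrite("pics/top3c.png",cv2.resize(c,None,fx=4,fy=4,interpolation=cv2.INTER_CUBIC))
E
```

```text
4.35 [486.51920442  62.87114302  41.64054836] [-1.79709767e+02  7.22210810e-02  7.68255949e+01] [-5.24736243  1.72008976  4.81328997] [0.24266611 0.69334346 0.0674367 ]
```

View pics/side3c.png

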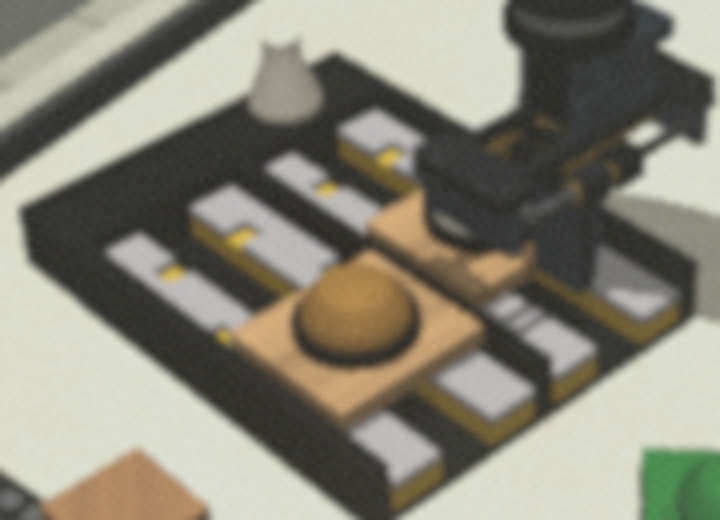

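View pics/top3c.png

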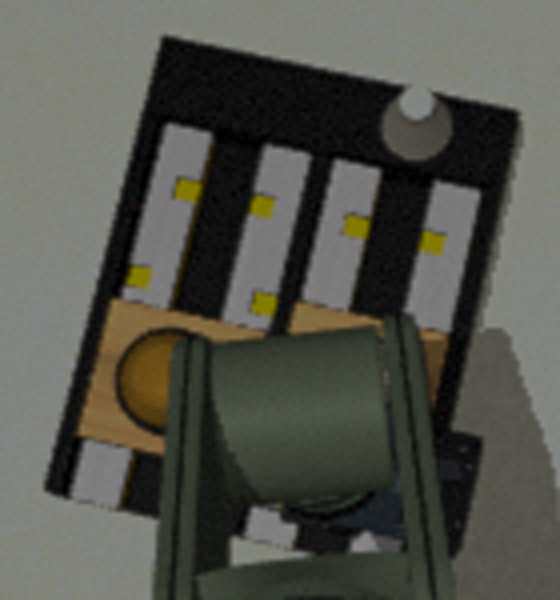

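Contact is made at about 5 N, and the board has slid about 17 mm straight. About 85 mm is left.

drive_tool([
  [1,[0,5,0],[0,0,0]],
  [1,[0,10,0],[0,0,0]],
  [1,[0,15,0],[0,0,0]],
  [1,[0,20,0],[0,0,0]],
  [1,[0,25,0],[0,0,0]],
])

```text
time_s: 4.95
ee_pos: [513.7, 57.0, 41.7]
ee_rot: [-180.0, 0.0, 76.8]
force: [-1.5, 0.4, -1.0]
gripper_width: 0.3
```

drive_tool([
  [1,[0,4,0],[0,0,0]],
  [1,[0,8,0],[0,0,0]],
  [1,[0,12,0],[0,0,0]],
  [1,[0,16,0],[0,0,0]],
  [1,[0,20,0],[0,0,0]],
])

```text
time_s: 5.45
ee_pos: [533.0, 52.5, 41.9]
ee_rot: [180.0, 0.0, 76.8]
force: [-1.4, 1.0, -1.7]
gripper_width: 0.7
```

drive_tool([
  [1,[0,4,0],[0,0,0]],
  [1,[0,8,0],[0,0,0]],
  [1,[0,12,0],[0,0,0]],
  [1,[0,16,0],[0,0,0]],
  [1,[0,20,0],[0,0,0]],
])

```text
time_s: 5.95
ee_pos: [552.5, 47.9, 42.0]
ee_rot: [-180.0, 0.0, 76.8]
force: [-3.1, -0.5, -1.0]
gripper_width: 0.5
```

```bash
python3 - <<'E'
from h import *
from workcell import env
import cv2
s=env.state();print(s['time_s'],s['ee_pos'],s['ee_rot'],s['force'],s['torque'])
y=s['ee_pos'][:2]-RK[:2];c,n=np.cos(RK[2]),np.sin(RK[2]);print(y[0]*c+y[1]*n,-y[0]*n+y[1]*c)
i=env.grab_frame("side")["image"][:,:,::-1]; c=i[155:285,185:365]
cv2.imwrite("pics/side4c.png",cv2.resize(c,None,fx=4,fy=4,interpolation=cv2.INTER_CUBIC))
E
```

```text
5.95 [552.47434209  47.93011045  41.95258148] [-1.79997376e+02  4.98023245e-03  7.68340413e+01] [-3.14302872 -0.48946449 -0.98044871] [0.15712681 0.27701521 0.01649743]
-14.103583515768955 -65.73248253062864
```

View pics/side4c.png

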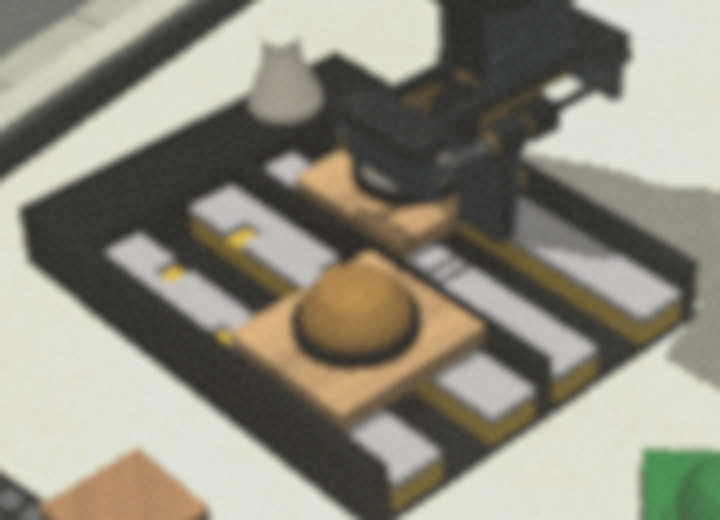

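```bash
python3 - <<'E'
from h import *
for uv in((405,252),(300,182)):
  w=ray(S,sc(*uv),53);y=w[:2]-RK[:2];c,n=np.cos(RK[2]),np.sin(RK[2]);print(y[0]*c+y[1]*n,-y[0]*n+y[1]*c)
E
```

```text
-4.595903601299777 -2.772204527219716
95.97877102991112 -4.201800758975992
```

drive_tool([
  [1,[0,1.6,0],[0,0,0]],
  [1,[0,3.2,0],[0,0,0]],
  [1,[0,4.8,0],[0,0,0]],
  [1,[0,6.4,0],[0,0,0]],
  [1,[0,8,0],[0,0,0]],
])

```text
time_s: 6.5
ee_pos: [559.9, 46.2, 42.1]
ee_rot: [-180.0, 0.0, 76.8]
force: [-3.9, 0.4, 1.9]
gripper_width: 0.4
```

drive_tool([
  [1,[0,1,0],[0,0,0]],
  [1,[0,2,0],[0,0,0]],
  [1,[0,3,0],[0,0,0]],
  [1,[0,4,0],[0,0,0]],
  [1,[0,5,0],[0,0,0]],
])

```text
time_s: 7.0
ee_pos: [565.1, 44.9, 41.9]
ee_rot: [180.0, 0.0, 76.8]
force: [-1.7, 0.3, -1.3]
gripper_width: 0.5
```

drive_tool([
  [1,[0,0.6,0],[0,0,0]],
  [1,[0,1.2,0],[0,0,0]],
  [1,[0,1.8,0],[0,0,0]],
  [1,[0,2.4,0],[0,0,0]],
  [1,[0,3,0],[0,0,0]],
])

```text
time_s: 7.5
ee_pos: [567.1, 44.5, 42.0]
ee_rot: [-179.9, 0.0, 76.8]
force: [-4.9, 0.9, 2.3]
gripper_width: 0.4
```

drive_tool([
  [1,[0,0.6,0],[0,0,0]],
  [1,[0,1.2,0],[0,0,0]],
  [1,[0,1.8,0],[0,0,0]],
  [1,[0,2.4,0],[0,0,0]],
  [1,[0,3,0],[0,0,0]],
])

```text
time_s: 8.0
ee_pos: [569.8, 43.8, 41.9]
ee_rot: [-179.9, 0.0, 76.8]
force: [-6.6, 1.4, 6.1]
gripper_width: 0.2
```

```bash
python3 - <<'E'
from workcell import env
import cv2
i=env.grab_frame("side")["image"][:,:,::-1]; c=i[155:265,225:345]
cv2.imwrite("pics/side5c.png",cv2.resize(c,None,fx=5,fy=5,interpolation=cv2.INTER_CUBIC))
s=env.state();print(s['ee_pos'],s['force'])
E
```

```text
[569.79560873  43.84805664  41.90241149] [-6.49769158  1.60225814  5.67868285]
```

View pics/side5c.png

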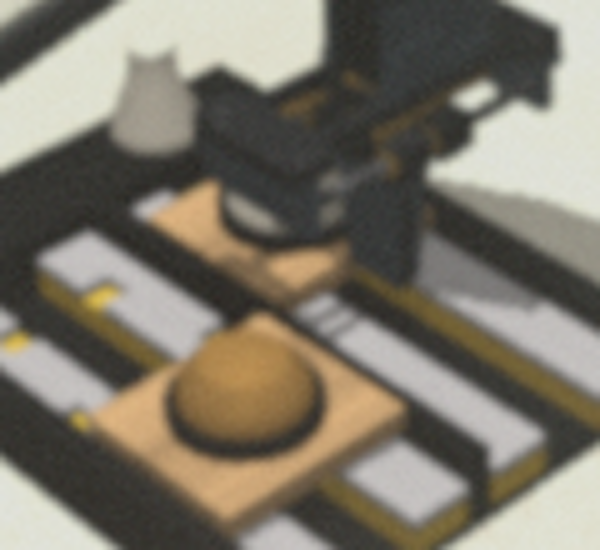

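drive_tool([
  [1,[0,0.4,0],[0,0,0]],
  [1,[0,0.8,0],[0,0,0]],
  [1,[0,1.2,0],[0,0,0]],
  [1,[0,1.6,0],[0,0,0]],
  [1,[0,2,0],[0,0,0]],
])

```text
time_s: 8.55
ee_pos: [569.9, 43.8, 41.9]
ee_rot: [-179.7, 0.0, 76.8]
force: [-10.7, 4.5, 9.1]
gripper_width: -0.1
```

The arm has stopped advancing and the force has jumped to about 12 N, so the board seems to be home. I'll back off and check.

drive_tool([
  [1,[0,-4,0],[0,0,0]],
  [1,[0,-10,0],[0,0,0]],
  [1,[0,-25,0],[0,0,0]],
  [1,[0,-45,0],[0,0,0]],
  [1,[0,-70,0],[0,0,0]],
])

```text
time_s: 9.05
ee_pos: [506.0, 59.1, 42.1]
ee_rot: [179.7, -0.1, 76.8]
force: [-1.1, 0.1, -0.1]
gripper_width: 0.4
```

drive_tool([
  [1,[0,-30,0],[0,0,0]],
  [1,[0,-45,-30],[0,0,0]],
  [1,[0,-60,-70],[0,0,0]],
  [1,[0,-90,-110],[0,0,0]],
  [1,[0,-120,-140],[0,0,0]],
])

```text
time_s: 9.55
ee_pos: [388.9, 86.8, 184.4]
ee_rot: [179.7, -0.1, 76.8]
force: [-0.2, 0.4, 0.4]
gripper_width: 0.3
```

```bash
python3 - <<'E'
from workcell import env
import cv2
i=env.grab_frame("side")["image"][:,:,::-1]; c=i[155:265,225:345]
cv2.imwrite("pics/side6c.png",cv2.resize(c,None,fx=5,fy=5,interpolation=cv2.INTER_CUBIC))
i=env.grab_frame("top")["image"][:,:,::-1]; c=i[95:245,230:370]
cv2.imwrite("pics/top6c.png",cv2.resize(c,None,fx=4,fy=4,interpolation=cv2.INTER_CUBIC))
s=env.state();print(s['time_s'],s['ee_pos'],s['force'])
E
```

```text
9.65 [388.2447859   87.27031646 185.86047751] [ 1.18768439  0.27774414 -0.23305118]
```

View pics/side6c.png

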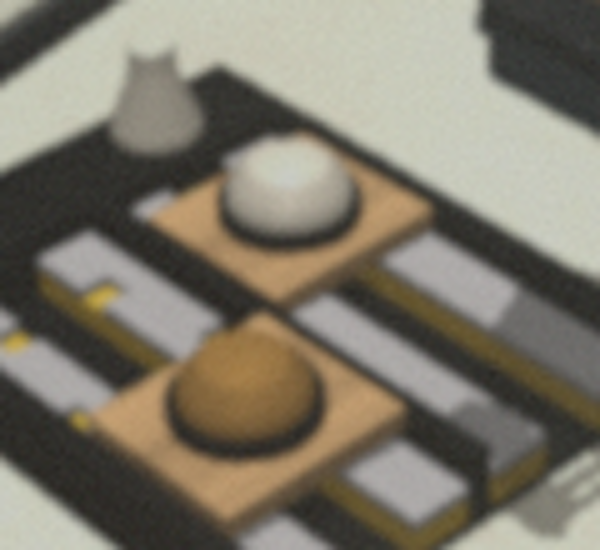

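View pics/top6c.png

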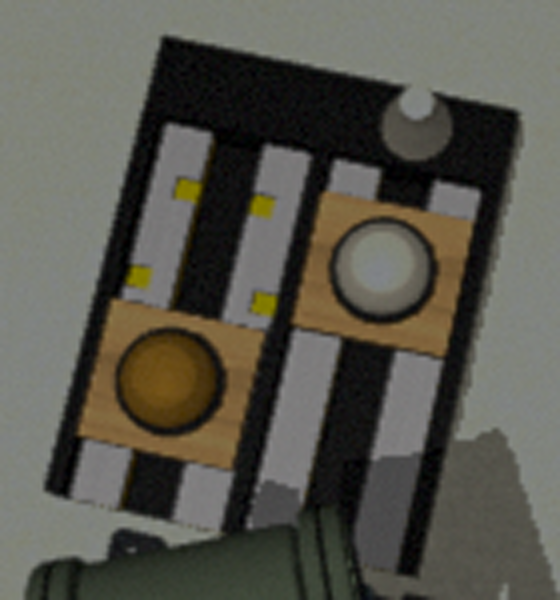

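```bash
python3 - <<'E'
from h import *
def s5(u,v): return (u/5+225-.4,v/5+155-.4)
A=[(T,tc(290,328),(50,55)),(T,tc(440,357),(50,-55)),(T,tc(256,465),(-50,55)),(T,tc(412,497),(-50,-55)),
(S,sc(385,238),(50,55)),(S,sc(510,162),(50,-55)),(S,sc(622,232),(-50,-55)),(S,sc(497,312),(-50,55))]
B=[(T,tc(320,190),(50,55)),(T,tc(477,219),(50,-55)),(T,tc(295,325),(-50,55)),(T,tc(443,356),(-50,-55)),
(S,s5(145,217),(50,55)),(S,s5(302,133),(50,-55)),(S,s5(435,210),(-50,-55)),(S,s5(277,302),(-50,55))]
for O in(A,B):
  f=lambda p:np.ravel([proj(c,r2w(RK,(p[0]+a,p[1]+b,p[2])))[0]-uv for c,uv,(a,b) in O])
  r=least_squares(f,[0,-63,50]);print(r.x.round(1),r.fun.round(1))
# predicted home vs riding pixels (crop)
for z in(47,53):
  P=r2w(RK,[(70+a,-63+b,z) for a,b in((50,55),(50,-55),(-50,-55),(-50,55))])
  print(z,((proj(S,P)+.4-[225,155])*5).round(0).tolist(),((proj(T,P)+.4-[230,95])*4).round(0).tolist())
E
```

```text
[-29.1 -62.5  47.6] [-0.3 -0.5  0.6  0.6  0.1 -0.  -0.1  0.5 -0.5 -0.1 -0.2  0.6  0.2 -0.2
 -0.1 -0.3]
[ 74.2 -63.4  42.8] [ 0.9 -0.2 -0.7  0.5 -0.8 -0.4  0.4  0.   0.4  0.1  0.3  0.2 -0.3 -0.
 -0.2 -0.2]
47 [[151.0, 214.0], [308.0, 131.0], [438.0, 207.0], [281.0, 298.0]] [[321.0, 193.0], [473.0, 225.0], [443.0, 361.0], [290.0, 328.0]]
53 [[151.0, 205.0], [308.0, 121.0], [438.0, 198.0], [280.0, 289.0]] [[321.0, 190.0], [473.0, 222.0], [443.0, 359.0], [289.0, 326.0]]
```

```bash
python3 - <<'E'
from workcell import env
import cv2,numpy as np
i=np.mean([env.grab_frame("side")["image"][:,:,::-1].astype(float) for _ in range(6)],0).astype('uint8')
c=i[170:255,240:350]
cv2.imwrite("pics/side7c.png",cv2.resize(c,None,fx=7,fy=7,interpolation=cv2.INTER_CUBIC))
a=cv2.imread("pics/side0.png");d=cv2.absdiff(a,i).max(2)
cv2.imwrite("pics/diff.png",cv2.resize((d*3.).clip(0,255).astype('uint8'),None,fx=1.2,fy=1.2))
E
```

```text
(no output)
```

View pics/side7c.png

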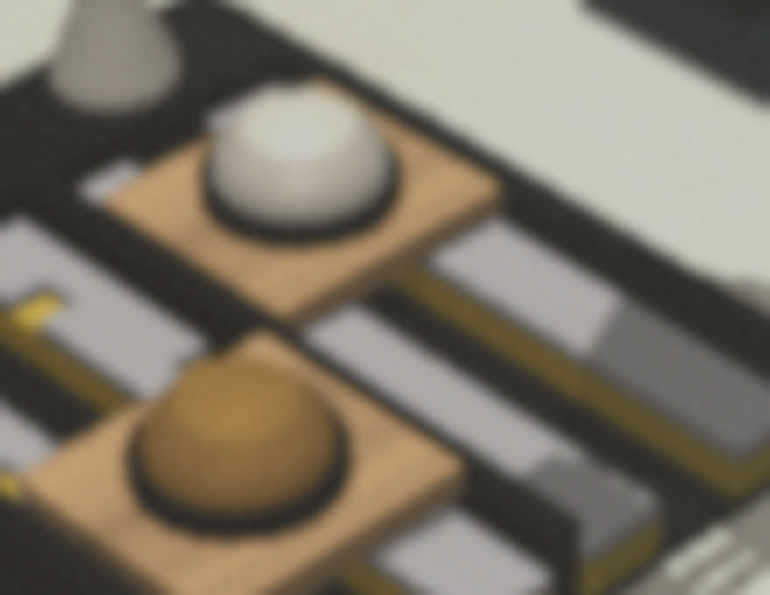

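View pics/diff.png

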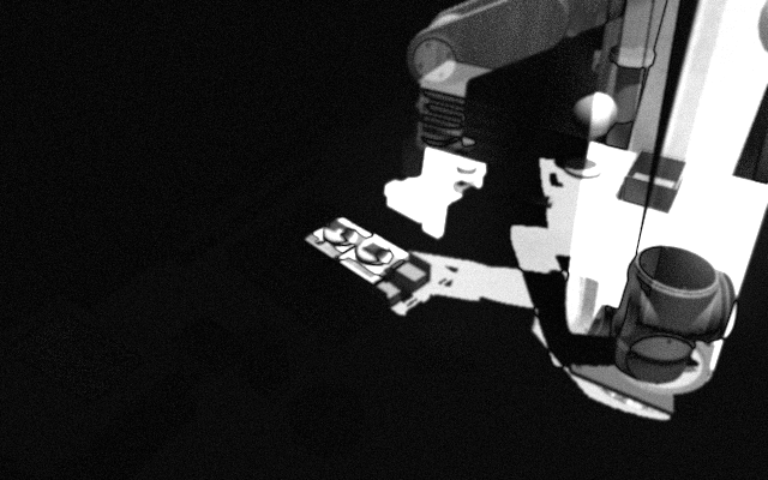

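The board matches the predicted home position: its side-view corners are within 6 px of the seated height in the 5x crop, and 10–13 px off the riding height. The difference picture shows nothing else moved.

```bash
python3 -c "
from workcell import env
s=env.state();print(s['time_s'],s['ee_pos'],s['force']);print(env.job_done())"
```

```text
9.95 [388.02163751  86.22374297 180.7061706 ] [-0.4601982  -0.321409    0.49110279]
the job is handed in; nothing more can be done
None
```

The opal-lamp board, in the right lane, is pushed about 103 mm along its rails and appears to be home in its notches. I pushed with the shut fingertips at about 2–7 N. At the end the tool stopped advancing and the force rose to about 12 N horizontally (15 N in total). I then backed off clear and handed in at about 10 s; no verdict was reported.

**Last checks:**
- **Height:** a fit to both cameras puts the board about 4.8 mm lower than at the start, against the expected 6 mm. The side-view corners match the seated height, not the riding height, and the board looks level.
- **Position:** the fit gives rack x 74 and y −63, against the seat at 70 and −63. I think the 4 mm in x is mostly measuring error. The notches allow only 2.5 mm of play, and the same fit differed by 2 mm from an earlier one on the starting position.
- **Everything else:** comparing side-camera pictures from the start and the end shows changes only where the opal board, the arm and its shadow moved. The brass board and the other things in that view did not move.
- **Unexplained:** while pushing, the wrist also showed up to 9 N of upward force at times. I took this to be fingertip friction on the board's face; it was gone after backing off.

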